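# Push the train of tube racks home on the loading tray

## Robot

A 6-joint arm with a two-finger parallel gripper is mounted at the origin on a cart in front of the work surface, level with it; the furniture and walls round the work are solid. World frame = base frame: x ahead of the robot, y to its left, z up, the work surface at z = 0. Lengths are in m, angles in rad, forces in N, time in s.
With the tool pointing down it reaches from about 0.375 to 0.825 m from the base axis. Payload 5.5 kg.
Tool frame: the origin (TCP) lies midway between the tips of the shut fingers; the grasp point (between the pads) lies 19 mm behind it; x points along the fingers, y is the direction in which the jaws open and shut, and the axes are right-handed (so a half turn about x gives the same grasp; the last joint's range is limited). The gripper opens to 85 mm and grips with 20 to 120 N. Pads are 22 mm wide; open, the fingers measure 114 mm over their backs; the gripper's body (76 mm by 85 mm) begins 54 mm behind the grasp point. The pads swing forward as they close: fully open they stand 13 mm farther back than shut.
Start: joints at [-1.306, 0.314, -0.047, 1.21, 0, 1.571], TCP at [0.157, -0.579, 0.231] pointing down, gripper open.
Joint ranges: [-2.67, 2.67], [-0.69, 1.73], [-1.03, 1.25], [-2.08, 2.16], [-1.42, 1.45], [-3.14, 3.14]. Speed limits (rad/s): [2.39, 2.39, 3.01, 3.14, 3.14, 3.14].

## Interface

Orientations are given as a rotation vector (axis times angle).
In Python, from cell import * gives the robot as it stands. Calls block until the motion is done:
- goto(position, orientation): joint-space move of the TCP to a pose.
- servo_line(position, attitude=None, vel=0.15, f_stop=None): straight line of the TCP; attitude=None keeps the orientation; vel is the mean speed in m/s. With f_stop (N) it stops when the force on the tool has changed by that much, and returns True; else False.
- movej(angles): joint-space move.
- let_go() and close_gripper(): open the fingers fully, or close them until they stop; the grip force is fixed at half the most.
- hold(seconds).
- solve_ik(position, orientation): joint angles nearest the present ones, or None.
- observe(): the state.
- grab_frame(name): name is "scene" or "top" or "wrist"; returns the picture (480x640x3 uint8, red, green, blue); there is no depth.
- camera_model(name): a dict with "mtx" (3x3 intrinsics, pixels), "rvec" (rotation vector, rad) and "tvec" (3), from world to camera coordinates, as OpenCV has them. Camera axes: x right, y down, z forward; pixel columns grow to the right and rows downward; lengths in m; the calibration is good to about 2 mm. A picture is of the moment at which its call begins: read the wrist's pose just before it. camera_model takes no time and is no camera call; for the wrist camera it gives the pose at the moment of the call.
A pose or a line that the arm cannot do raises PlanningError and nothing moves.
- sign_off(): hands the job in, once; it reports no verdict.
Trained networks look in the newest picture that a camera, given by its name, has taken for a name from the list of things; names that differ only in an ending like _2 or _b are one class to them, and where a whole thing is asked for, a point or a joint stands for the part that bears it (a point fixed in the world has none). Each returns a list of dicts, best first, with "p" (0 to 1); they miss things now and then, are a little off and sometimes report something else, mostly with a low value. They report only what shows in the picture. A call takes as long as a camera call.
- look_for(camera, thing): "bbox" ([left, top, right, bottom] in pixels, round what is visible of it).
- tip_of(camera, thing): "pixel" ([column, row] in pixels: a listed point, or the origin of a listed thing).
The state is a dict: "t": time; "qpos": joint angles; "qd": joint speeds; "tau": joint torques, N m; "eef_pos": TCP position; "tcp_rot": TCP orientation; "force": force on the tool from outside, world axes, zero at the start; "torque": the same for the moment, N m; "gripper_width": opening from 0.0 (shut) to 1.0 (fully open).
Only numpy, scipy, OpenCV 4.12 (cv2) and the standard library are available. Lean on these libraries where they do the work, as an engineer would, in place of code of your own. Each camera call takes 0.05 s, during which the arm holds its last target.

## Task

Four tube racks stand one behind the other on the analyser's loading tray. Push low on the middle of the back of the last rack (red tags) to slide the whole row gently along the tray as one train, against the spring bumper at the closed end, until the orange spring catch in the tray floor has sprung up behind the last rack and keeps the row there; then draw back clear. Touch no other rack and lift nothing - the tubes are open, so no jolting or tipping - and leave the bottles, dish and marker where they stand.

Things in the scene. Friction and masses are not known exactly. Their poses are not given: they have to be found in the camera images.
- tray: Fixed aluminium loading tray, 125 x 362 mm with low guide rails along both sides, on the desk. Origin on the desk surface on the lane's centre line; x axis across the lane, y axis along it. Racks travel to -y. The floor of the lane is 6 mm above the desk, the rails are 26 mm high over the desk and 115 mm apart inside. The tray is open at the +y end (y = +176 mm); at the -y end it has a wall 54 mm high (y = -176 to -186 mm) with a black carrying handle outside.
- rack_1: First rack of the row, next to the bumper, blue tags. All four racks are alike: loose white five-position racks, 112 mm across the lane (x) by 24 mm along it (y) by 46 mm high, 0.1 to 0.2 kg, plain flat faces, origin at the centre of the underside, axes as the tray's. The tubes sit fast in them; tube tops stand up to 108 mm above the desk in racks 1 and 2, up to 91 mm in racks 3 and 4.
- rack_2: Second rack, green tags; like rack_1.
- rack_3: Third rack, yellow tags; like rack_1.
- rack_4: Last rack, red tags, the one to push on; like rack_1. Its back face (+y side) is 12 mm from the origin and solid from 0 to 30 mm height.
- rack_4_back (a point): Middle of the back (+y) face of the last rack, 20 mm above the rack's underside: where to push. Pushed far off the middle, the racks turn askew between the rails and bind.
- bumper (a joint): Spring bumper plate on the end wall, m: 0 free, grows as it is pushed to -y, hard stop at 0.011. Spring 1.2 N at 0, 4.5 N at 0.011. The row slides with about 2 to 6 N of friction. With the catch engaged the bumper stands at about 0.003 or more.
- bumper_face_rest (a point): Point on the tray: centre of the bumper's face when the spring is free (29 mm above the desk). The face is 96 mm wide and 42 mm high.
- catch_nose (a point): Upper front edge of the orange spring catch, a ramp 20 mm wide and 30 mm long set in the middle of the lane floor that rises towards the bumper (-y); the nose looks to -y and, when up, stands 92.5 mm (in +y) from the free bumper face and about 6 mm above the lane floor. The racks ride over it and press it down. With the row pushed against the bumper, the last rack's back face must pass the nose by about 1 mm (bumper pushed in about 4 to 5 mm) for it to spring up.
- catch_ramp (a joint): Hinge of the spring catch, rad: 0 fully up, about 0.2 to 0.3 pressed flush under a rack; springs to 0 by itself with about 0.3 to 0.5 N at the nose.
- bottle_blue_cap: White reagent bottle with blue cap, 50 mm diameter, 115 mm high, loose; origin at the centre of its underside. Leave alone.
- bottle_red_cap: Small white reagent bottle with red cap, 40 mm diameter, 85 mm high, loose; origin at the centre of its underside. Leave alone.
- dish: Covered petri dish, 58 mm diameter, 15 mm high, loose; origin at the centre of its underside. Leave alone.
- marker: Marker pen with red cap lying on the desk, 135 mm long along its y axis, 17 mm thick, loose; origin at the middle of its underside. Leave alone.

How it is judged:
By the outcome, as a careful person would: the job done as asked, in the order asked, and still so for the second after the job is handed in, with the robot touching nothing.
It also fails if it takes over 35 s, if anything falls off the work surface, if the arm or the gripper's body presses on something with over 40 N, if the wrist force passes 120 N, or if a joint passes its speed limit or range.

## Working session

There is one attempt and no reset: what is moved stays moved. The work goes in short steps, each a Python script; the robot and the scene stay as the last script left them, time stands still between calls to the robot, and variables do not carry over. Pictures are saved under pics/ and viewed, and the job is handed in when it is done.

```bash
ls; mkdir -p pics
python3 - <<'E'
from cell import *
import cv2
for n in ["scene","top","wrist"]:
    im=grab_frame(n); cv2.imwrite(f"pics/a_{n}.png",im[:,:,::-1])
    for t in ["rack_4","rack_4_back","bumper_face_rest","catch_nose","tray","bumper"]:
        for f in (look_for,tip_of):
            try: print(n,t,f.__name__,[(d['p'],d.get('bbox',d.get('pixel'))) for d in f(n,t)][:4])
            except Exception as e: print(n,t,f.__name__,e)
s=observe();print(s)
E
```

```text
pics
scene rack_4 call [(0.93, [298.8, 210.1, 332.7, 252.8]), (0.89, [317.3, 196.5, 348.4, 244.9]), (0.82, [326.3, 194.4, 352.6, 241.2]), (0.69, [309.3, 211.8, 336.7, 245.6])]
scene rack_4 call [(0.82, [337.7, 232.1]), (0.75, [311.2, 238.8]), (0.74, [333.1, 238.5]), (0.57, [324.1, 241.1])]
scene rack_4_back call [(0.6, [299.9, 214.7, 331.4, 253.9])]
scene rack_4_back call [(0.89, [308.3, 237.3])]
scene bumper_face_rest call [(0.89, [238.0, 198.9, 383.6, 286.8])]
scene bumper_face_rest call [(0.88, [356.5, 217.1])]
scene catch_nose call []
scene catch_nose call []
scene tray call [(0.82, [242.7, 194.4, 383.9, 289.2]), (0.64, [349.1, 206.0, 369.7, 234.5])]
scene tray call [(0.65, [312.4, 244.6]), (0.43, [338.5, 234.8])]
scene bumper call [(0.55, [347.2, 206.1, 368.7, 232.9])]
scene bumper call it knows: bottle_blue_cap, bottle_red_cap, bumper_face_rest, catch_nose, dish, marker, rack, rack_4_back, tray
top rack_4 call [(0.91, [328.6, 216.1, 337.5, 253.8]), (0.89, [323.4, 216.5, 331.4, 250.0]), (0.73, [311.5, 216.0, 320.1, 253.3]), (0.65, [337.3, 215.5, 349.8, 255.6])]
top rack_4 call [
[... 982 characters left out ...]
atch_nose, dish, marker, rack, rack_4_back, tray
{'t': 1.8, 'qpos': array([-1.30601238e+00,  3.13471623e-01, -4.71251233e-02,  1.21016665e+00,
        1.34874436e-05,  1.57077584e+00]), 'qd': array([-7.71979778e-04,  8.86611406e-04,  8.34982612e-04,  8.72173509e-05,
        7.76903097e-04,  7.57373480e-04]), 'tau': array([ 7.39720308e-04, -5.39443910e+01,  3.40043736e+01,  1.76856891e-03,
       -2.53160727e-05, -1.92211601e-06]), 'eef_pos': array([ 0.15702445, -0.57908715,  0.23130549]), 'tcp_rot': array([ 2.0800354 ,  0.2769871 , -2.07999823]), 'force': array([0.57505864, 0.31250736, 0.35668674]), 'torque': array([ 0.03437776, -0.01579291,  0.01737844]), 'gripper_width': 1.001863393405596}
```

Run:
```python
import cv2
for n,(x0,y0,x1,y1) in {"scene":(190,130,450,325),"top":(200,150,440,330)}.items():
    im=cv2.imread(f"pics/a_{n}.png"); cv2.imwrite(f"pics/a_{n}_c.png",cv2.resize(im[y0:y1,x0:x1],None,fx=3,fy=3,interpolation=cv2.INTER_CUBIC))
```

```text
(no output)
```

View pics/a_scene.png

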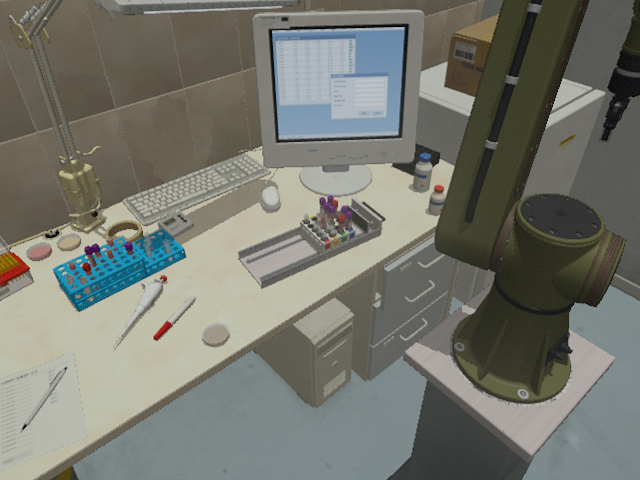

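View pics/a_top.png

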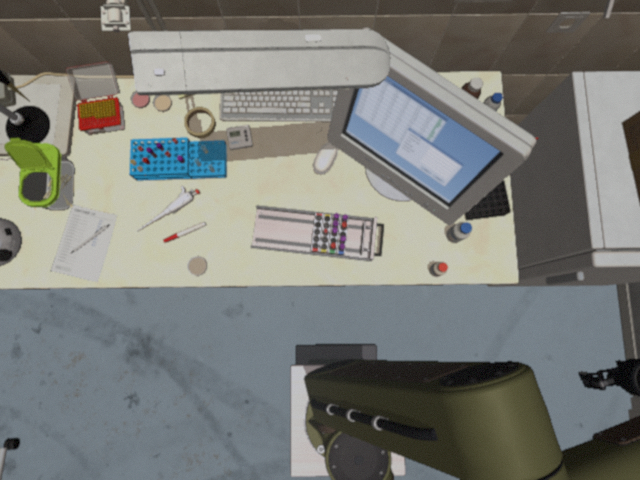

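Run:
```python
from cell import *
for n in ["scene","top","wrist"]: print(n,camera_model(n))
```

```text
scene {'mtx': array([[499.73171013,   0.        , 323.75469805],
       [  0.        , 499.73171013, 236.87269927],
       [  0.        ,   0.        ,   1.        ]]), 'rvec': array([ 1.05845727, -2.32334673,  1.09747591]), 'tvec': array([0.38652226, 0.24433754, 1.03858885])}
top {'mtx': array([[443.9863976 ,   0.        , 315.82920999],
       [  0.        , 443.9863976 , 243.04213187],
       [  0.        ,   0.        ,   1.        ]]), 'rvec': array([ 2.12332676, -2.14521009,  0.17641976]), 'tvec': array([0.08790674, 0.49799103, 1.25611796])}
wrist {'mtx': array([[391.64703307,   0.        , 312.81780849],
       [  0.        , 391.64703307, 240.78319767],
       [  0.        ,   0.        ,   1.        ]]), 'rvec': array([-2.31113875,  1.76671475,  0.24826536]), 'tvec': array([-0.60085047, -0.03625276,  0.37817597])}
```

View pics/a_scene_c.png

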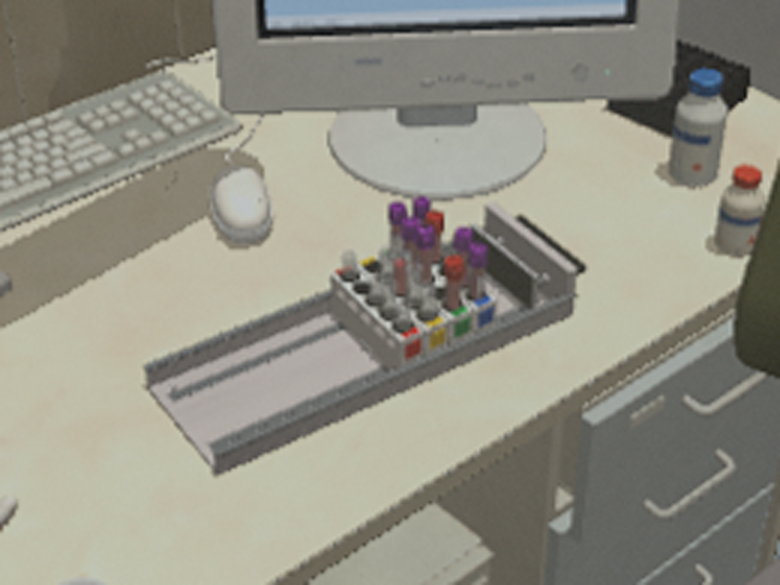

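View pics/a_top_c.png

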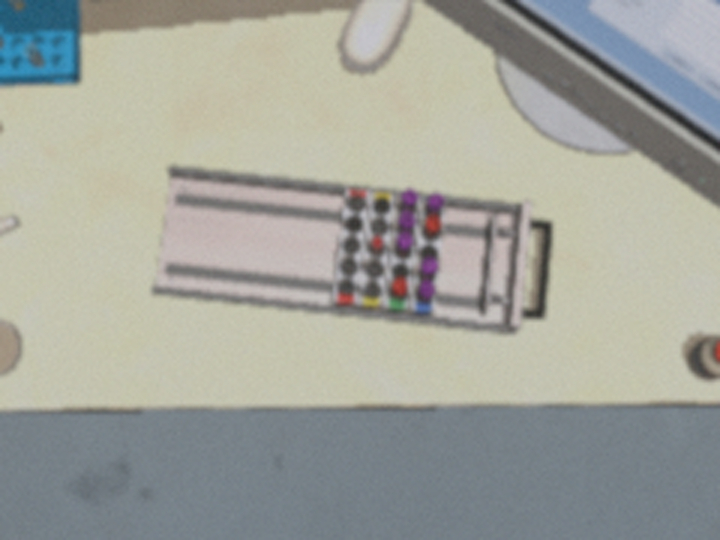

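```bash
cat > h.py <<'E'
import numpy as np, cv2
def ray(cm,px,z):
    R=cv2.Rodrigues(cm['rvec'])[0]; C=-R.T@cm['tvec']
    d=R.T@np.linalg.inv(cm['mtx'])@np.array([px[0],px[1],1.0])
    return C+d*(z-C[2])/d[2]
def proj(cm,P):
    return cv2.projectPoints(np.asarray(P,float).reshape(-1,3),cm['rvec'],cm['tvec'],cm['mtx'],None)[0].reshape(-1,2)
E
python3 - <<'E'
from cell import *
from h import *
c=camera_model("top");s=camera_model("scene")
print("top tray",ray(c,(310.1,233.4),0),ray(s,(312.4,244.6),0))
print("back",ray(c,(313.5,233.2),.026),ray(s,(308.3,237.3),.026))
print("bumper",ray(c,(360.5,236.8),.029),ray(s,(356.5,217.1),.029))
for p in [(256,206),(251,249),(378,219),(373,261)]: print(ray(c,p,.026))
E
```

```text
top tray [0.5356113  0.09985752 0.        ] [0.54209858 0.08164894 0.        ]
back [0.53116717 0.08941621 0.026     ] [0.54771108 0.09016723 0.026     ]
bumper [ 0.51830593 -0.04950398  0.029     ] [ 0.52528008 -0.06137368  0.029     ]
[0.61603828 0.26119205 0.026     ]
[0.48562576 0.27436681 0.026     ]
[ 0.57228127 -0.10346655  0.026     ]
[ 0.44623356 -0.08458964  0.026     ]
```

```bash
cat >> h.py <<'E'
def pose_rot(psi,tilt):
    # psi: tray heading; tray y axis = (-sin psi, cos psi); tilt: tool leans back to tray +y
    ty=np.array([-np.sin(psi),np.cos(psi),0]); tx=np.array([np.cos(psi),np.sin(psi),0])
    X=-np.sin(tilt)*ty+np.array([0,0,-np.cos(tilt)])
    out=[]
    for sgn in (1,-1):
        Y=sgn*tx; Z=np.cross(X,Y)
        out.append(cv2.Rodrigues(np.array([X,Y,Z]).T)[0].ravel())
    return out
E
python3 - <<'E'
from cell import *
from h import *
o=observe(); cm=camera_model("wrist")
R=cv2.Rodrigues(cm['rvec'])[0]; C=-R.T@cm['tvec']; T=cv2.Rodrigues(o['tcp_rot'])[0]
print("cam pos in tool",T.T@(C-o['eef_pos']),"\naxes in tool (cols cam xyz)\n",T.T@R.T, T)
psi=np.radians(-6.6)
ty=np.array([-np.sin(psi),np.cos(psi),0])
b=np.array([0.535,0.088,0.])
for tilt in (35,40,45):
  for r in pose_rot(psi,np.radians(tilt)):
    for d,z in ((0.08,.13),(0.08,.03),(.02,.021),(-.05,.021)):
        p=b+ty*d+[0,0,z]
        q=solve_ik(p,r); print(tilt,r.round(2),d,z,None if q is None else np.round(q,2))
E
```

```text
cam pos in tool [-0.14233612  0.00072027 -0.06990986] 
axes in tool (cols cam xyz)
 [[-2.05415309e-04 -2.75917794e-01  9.61181215e-01]
 [ 9.99999751e-01  5.91536586e-04  3.83518448e-04]
 [-6.74393419e-04  9.61181055e-01  2.75917604e-01]] [[ 2.16364362e-05  2.61720526e-01 -9.65143702e-01]
 [-2.82572466e-05 -9.65143702e-01 -2.61720526e-01]
 [-9.99999999e-01  3.29350031e-05 -1.34867687e-05]]
35 [ 0.8   0.72 -1.54] 0.08 0.13 [ 0.56  0.64  0.06  1.4  -0.46  2.35]
35 [ 0.8   0.72 -1.54] 0.08 0.03 [ 0.56  0.73 -0.02  1.23 -0.46  2.35]
35 [ 0.8   0.72 -1.54] 0.02 0.021 [ 0.49  0.68 -0.15  1.12 -0.49  2.27]
35 [ 0.8   0.72 -1.54] -0.05 0.021 [ 0.39  0.61 -0.27  1.02 -0.53  2.17]
35 [-1.53  1.72  0.8 ] 0.08 0.13 [ 0.56  0.64  0.06  1.4  -0.46 -0.8 ]
35 [-1.53  1.72  0.8 ] 0.08 0.03 [ 0.56  0.73 -0.02  1.23 -0.46 -0.8 ]
35 [-1.53  1.72  0.8 ] 0.02 0.021 [ 0.49  0.68 -0.15  1.12 -0.49 -0.87]
35 [-1.53  1.72  0.8 ] -0.05 0.021 [ 0.39  0.61 -0.27  1.02 -0.53 -0.98]
40 [ 0.73  0.65 -1.57] 0.08 0.13 [ 0.59  0.7   0.12  1.48 -0.51  2.41]
40 [ 0.73  0.65 -1.57] 0.08 0.03 [ 0.59  0.8   0.04  1.31 -0.51
[... 313 characters left out ...]
.74] 0.02 0.021 [ 0.52  0.74 -0.09  1.2  -0.55 -0.81]
40 [-1.59  1.78  0.74] -0.05 0.021 [ 0.42  0.67 -0.22  1.09 -0.58 -0.91]
45 [ 0.66  0.59 -1.59] 0.08 0.13 [ 0.61  0.77  0.18  1.56 -0.56  2.47]
45 [ 0.66  0.59 -1.59] 0.08 0.03 [ 0.61  0.87  0.11  1.4  -0.56  2.47]
45 [ 0.66  0.59 -1.59] 0.02 0.021 [ 0.54  0.81 -0.03  1.28 -0.59  2.4 ]
45 [ 0.66  0.59 -1.59] -0.05 0.021 [ 0.45  0.73 -0.17  1.16 -0.64  2.31]
45 [-1.64  1.84  0.68] 0.08 0.13 [ 0.61  0.77  0.18  1.56 -0.56 -0.67]
45 [-1.64  1.84  0.68] 0.08 0.03 [ 0.61  0.87  0.11  1.4  -0.56 -0.67]
45 [-1.64  1.84  0.68] 0.02 0.021 [ 0.54  0.81 -0.03  1.28 -0.59 -0.74]
45 [-1.64  1.84  0.68] -0.05 0.021 [ 0.45  0.73 -0.17  1.16 -0.64 -0.84]
```

Run:
```python
from cell import *
from h import *
c=camera_model("top");s=camera_model("scene")
for z in (0.1,.2,.3,.4): print(z,ray(c,(450,218),z)[:2],ray(c,(335,148),z)[:2],ray(s,(403,163),z)[:2],ray(s,(268,165),z)[:2])
psi=np.radians(-6.6); ty=np.array([-np.sin(psi),np.cos(psi),0])
r=pose_rot(psi,np.radians(40))[1]
p=np.array([0.535,0.088,0.])+ty*.09+[0,0,.13]
print(solve_ik(p,r)); 
rd=observe()['tcp_rot']
# waypoint: tool down, retracted
for a in (-0.9,-0.3,0.3):
    w=solve_ik([.45*np.cos(a),.45*np.sin(a),.28],r); print(a,w)
```

```text
0.1 [ 0.55658286 -0.29548421] [0.76722945 0.02451792] [ 0.55762998 -0.27423684] [0.8063481  0.02471331]
0.2 [ 0.53429814 -0.26453507] [0.72769711 0.02926547] [ 0.4509741  -0.14233934] [0.66647952 0.11669035]
0.3 [ 0.51201342 -0.23358593] [0.68816477 0.03401302] [ 0.34431822 -0.01044184] [0.52661094 0.20866739]
0.4 [ 0.4897287 -0.2026368] [0.64863243 0.03876057] [0.23766233 0.12145566] [0.38674235 0.30064443]
[ 0.59865644  0.7172896   0.14096347  1.49685123 -0.50733502 -0.72409027]
-0.9 [-0.43463191 -0.24652873 -0.70556635  0.85410876 -0.6564012  -1.97840176]
-0.3 [ 0.17066852  0.12733001 -0.35682907  1.31897605 -0.66454742 -1.20444442]
0.3 [ 0.64842931  0.4029637  -0.02718111  1.66643903 -0.48285431 -0.67483679]
```

Run:
```python
from cell import *
from h import *
psi=np.radians(-6.6); ty=np.array([-np.sin(psi),np.cos(psi),0])
r=pose_rot(psi,np.radians(40))[1]
p=np.array([0.535,0.088,0.])+ty*.09+[0,0,.13]
o=observe(); rd=o['tcp_rot']; u=np.array(o['eef_pos']); a0=np.arctan2(u[1],u[0])
w=solve_ik([.41*np.cos(a0),.41*np.sin(a0),.27],rd); print(w)
w=np.array(w)
w1=w.copy(); w1[0]=-0.95
w2=w.copy(); w2[0]=0.3; w2[5]=-0.3
t=o['t']
close_gripper(); print(observe()['t'])
movej(list(w1)); print(observe()['t'])
movej(list(w2)); print(observe()['t'])
goto(list(p),list(r)); o=observe(); print(o['t'],o['force'],o['gripper_width'])
im=grab_frame("wrist"); cv2.imwrite("pics/b_wrist.png",im[:,:,::-1])
for n in ["rack","rack_4_back","bumper_face_rest","catch_nose"]:
    print(n,[(d['p'],d['pixel'],ray(camera_model("wrist"),d['pixel'],{'rack':.006,'rack_4_back':.026,'bumper_face_rest':.029,'catch_nose':.012}[n]).round(4)) for d in tip_of("wrist",n)])
print(observe()['t'])
```

```text
[-1.30601583e+00 -6.07975239e-02 -3.89053750e-01  1.24250717e+00
  1.34875571e-05  1.57077239e+00]
2.5667
3.5917
5.3417
6.3083 [ 1.11220503 -0.09057442  0.40514749] 0.000630476075844219
rack [(0.97, [316.3, 230.4], array([0.5326, 0.0813, 0.006 ]))]
rack_4_back []
bumper_face_rest [(0.84, [316.0, 75.7], array([ 0.5162, -0.0579,  0.029 ])), (0.5, [317.8, 226.9], array([0.5327, 0.0896, 0.029 ]))]
catch_nose []
6.5583
```

View pics/b_wrist.png

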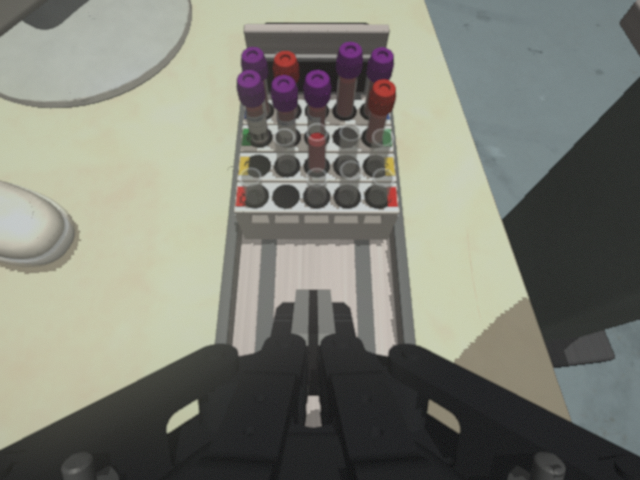

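Run:
```python
import cv2
im=cv2.imread("pics/b_wrist.png"); 
c=cv2.resize(im[10:350,205:425],None,fx=1,fy=1)
cv2.imwrite("pics/b1.png",cv2.resize(im[185:345,205:425],None,fx=3.5,fy=3.5,interpolation=cv2.INTER_CUBIC))
cv2.imwrite("pics/b2.png",cv2.resize(im[10:130,220:420],None,fx=4,fy=4,interpolation=cv2.INTER_CUBIC))
```

```text
(no output)
```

View pics/b1.png

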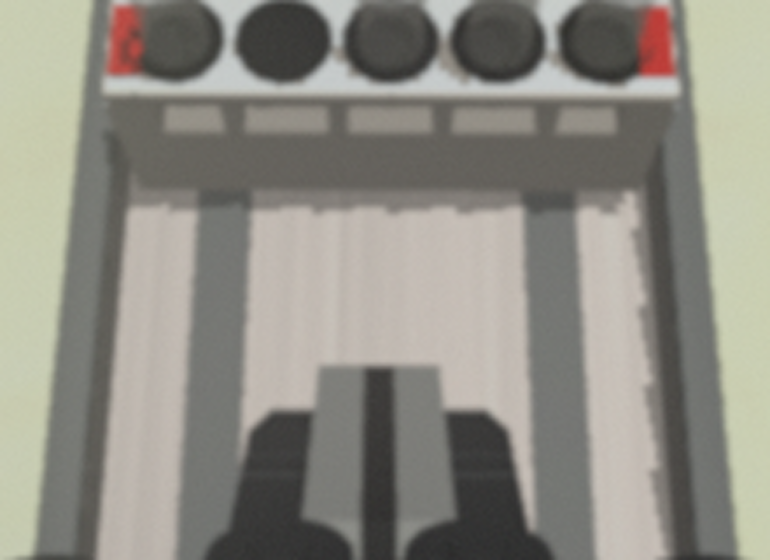

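View pics/b2.png

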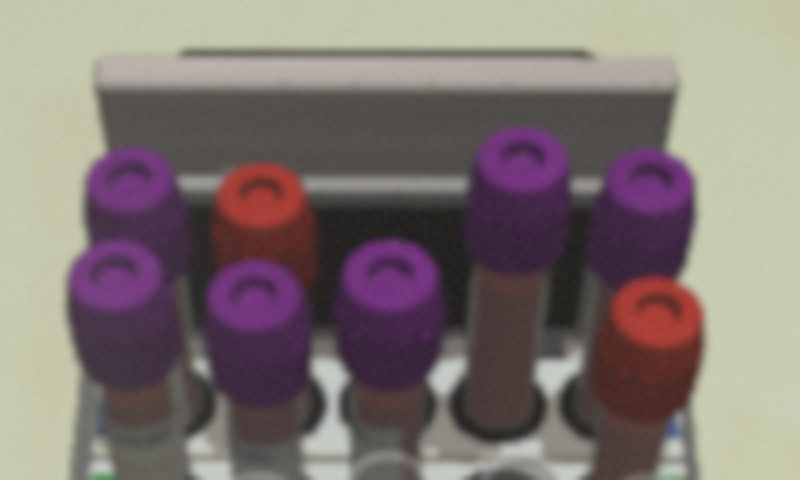

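Run:
```python
from cell import *
from h import *
c=camera_model("wrist")
B1=lambda x,y:(205+x/3.5-.36,185+y/3.5-.36)
B2=lambda x,y:(220+x/4-.38,10+y/4-.38)
for n,p,z in [("rack bot L",B1(130,188),.006),("rack bot R",B1(650,188),.006),("rack top L",B1(103,97),.052),("rack top R",B1(678,97),.052),
 ("wall L",B2(97,88),.054),("wall R",B2(677,88),.054),("bumper top L",B2(190,197),.05),("bumper top R",B2(600,197),.05),
 ("railtop outer L",B1(108,0),.026),("railtop outer L2",B1(36,550),.026),("railtop outer R",B1(678,0),.026),("rtoR2",B1(738,550),.026),
 ("rail in L far",B1(122,170),.026),("rail in L near",B1(78,550),.026),("rail in R far",B1(660,170),.026),("rail in R near",B1(695,550),.026)]:
    print(n,ray(c,p,z).round(4))
o=observe();print(o['eef_pos'],proj(c,o['eef_pos']))
```

```text
rack bot L [0.5915 0.0816 0.006 ]
rack bot R [0.4757 0.0953 0.006 ]
rack top L [0.5891 0.0833 0.052 ]
rack top R [0.4788 0.0964 0.052 ]
wall L [ 0.5743 -0.0886  0.054 ]
wall R [ 0.4521 -0.0738  0.054 ]
bumper top L [ 0.557 -0.059  0.05 ]
bumper top R [ 0.4725 -0.0488  0.05  ]
railtop outer L [0.5914 0.0447 0.026 ]
railtop outer L2 [0.6092 0.1631 0.026 ]
railtop outer R [0.466  0.0595 0.026 ]
rtoR2 [0.4792 0.1784 0.026 ]
rail in L far [0.59   0.0867 0.026 ]
rail in L near [0.6014 0.1641 0.026 ]
rail in R far [0.4782 0.0999 0.026 ]
rail in R near [0.4872 0.1775 0.026 ]
[0.54590247 0.176733   0.13221224] [[313.41156391 312.3887886 ]]
```

```bash
cat >> h.py <<'E'
PSI=np.radians(-6.9); TY=np.array([-np.sin(PSI),np.cos(PSI),0]); TX=np.array([np.cos(PSI),np.sin(PSI),0])
BACK=np.array([0.5338,0.0892,0.0])
ROT=pose_rot(PSI,np.radians(40))[1]
def P(d,z): return list(BACK+TY*d+[0,0,z])
def rel(o):
    v=np.array(o['eef_pos'])-BACK; return v@TX, v@TY, v[2]
E
python3 - <<'E'
from cell import *
from h import *
c=camera_model("wrist")
o=observe(); T=cv2.Rodrigues(o['tcp_rot'])[0]; print(o['eef_pos'],rel(o))
for h in (0,6,8,11,14): print(h,proj(c,o['eef_pos']+T@[0,0,-h/1000]).round(1))
servo_line(P(.045,.05),list(ROT),vel=.12)
servo_line(P(.045,.022),None,vel=.06); hold(.1)
o=observe(); print(o['t'],rel(o),o['force'])
im=grab_frame("wrist"); cv2.imwrite("pics/c.png",im[:,:,::-1])
im=grab_frame("scene"); cv2.imwrite("pics/cs.png",cv2.resize(im[150:320,220:440,::-1],None,fx=3.5,fy=3.5,interpolation=cv2.INTER_CUBIC))
E
```

```text
[0.54590247 0.176733   0.13221224] (np.float64(0.0014988765142294866), np.float64(0.08835298245307671), np.float64(0.13221223977574242))
0 [[313.4 312.4]]
6 [[313.4 298.5]]
8 [[313.4 293.8]]
11 [[313.4 286.7]]
14 [[313.4 279.5]]
8.1833 (np.float64(0.0001700089257191989), np.float64(0.04508258508374876), np.float64(0.022215351044619226)) [-0.04214915 -0.22730994  0.2578038 ]
```

View pics/c.png

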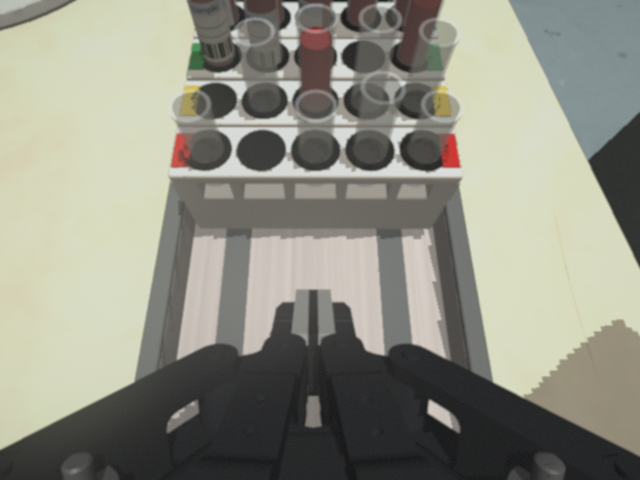

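View pics/cs.png

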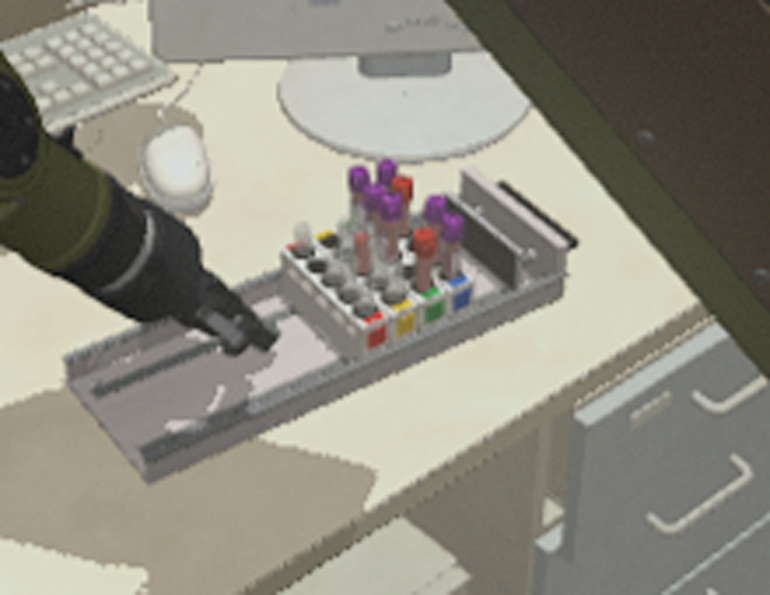

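Run:
```python
from cell import *
from h import *
def rep(tag,s=None):
    o=observe(); print(tag,s,round(o['t'],2),np.round(rel(o),4),"F",np.round([o['force']@TX,o['force']@TY,o['force'][2]],2))
rep("start")
s=servo_line(P(.013,.022),None,vel=.04); rep("near",s)
s=servo_line(P(-.010,.022),None,vel=.025,f_stop=14); rep("p1",s)
if not s: s=servo_line(P(-.032,.022),None,vel=.03,f_stop=14); rep("p2",s)
im=grab_frame("wrist"); cv2.imwrite("pics/d.png",im[:,:,::-1]); rep("hold")
```

```text
start None 8.28 [0.0002 0.0452 0.0223] F [-0.02 -0.3   0.75]
near False 9.23 [0.0001 0.0132 0.022 ] F [-0.02  0.92 -0.57]
p1 False 10.3 [-0.0001 -0.0103  0.022 ] F [-0.39  1.21 -2.16]
p2 False 11.18 [-0.0001 -0.0326  0.0223] F [0.14 0.14 0.39]
hold None 11.23 [-0.     -0.0325  0.0223] F [0.18 0.93 0.79]
```

View pics/d.png

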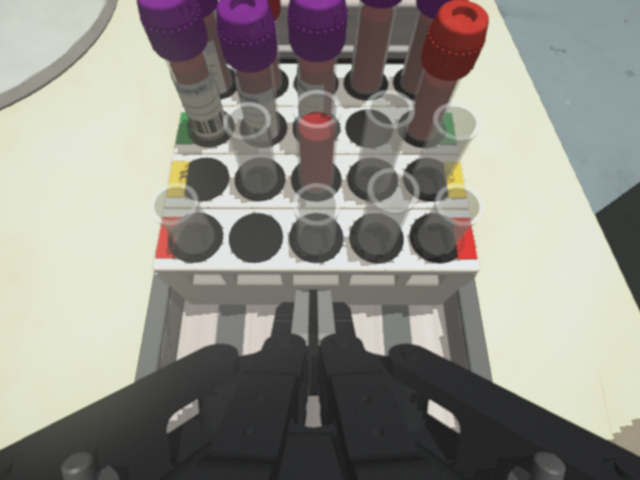

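Run:
```python
from cell import *
from h import *
c=camera_model("wrist")
for p,z in [((160,272),.052),((478,272),.052),((177,304),.006),((456,304),.006)]:
    v=ray(c,p,z); print(v.round(4),(v-BACK)@TX,(v-BACK)@TY)
im=cv2.imread("pics/d.png"); cv2.imwrite("pics/d1.png",cv2.resize(im[0:340,140:500],None,fx=1.7,fy=1.7,interpolation=cv2.INTER_CUBIC))
```

```text
[0.5802 0.0444 0.052 ] 0.051416536501829695 -0.03891283794255353
[0.4743 0.0571 0.052 ] -0.0551941410789028 -0.03901850921194134
[0.589 0.042 0.006] 0.06045166979676451 -0.040200077932076146
[0.466  0.0568 0.006 ] -0.06337626400983234 -0.040319704076267844
```

View pics/d1.png

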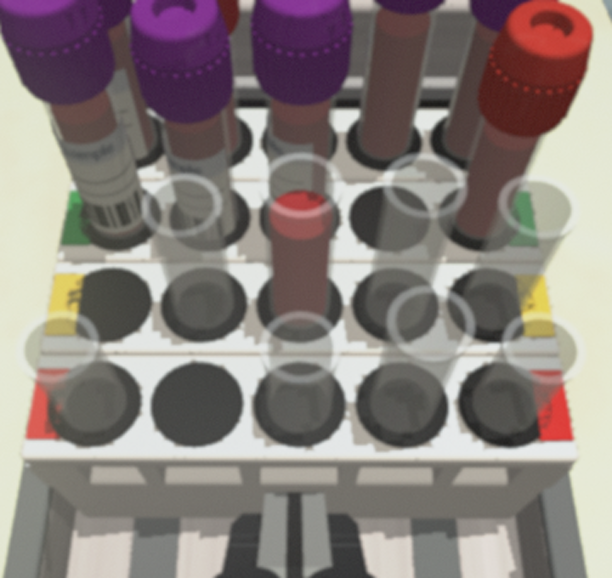

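Run:
```python
from cell import *
from h import *
def rep(tag,s=None):
    F=[]
    for i in range(4):
        hold(.02); o=observe(); F.append(o['force'])
    f=np.mean(F,0); print(tag,s,round(o['t'],2),np.round(rel(o),4),"F",np.round([f@TX,f@TY,f[2]],2))
rep("start")
for d in (-.0365,-.040,-.0425,-.045):
    s=servo_line(P(d,.022),None,vel=.014,f_stop=14); rep(d,s)
    if s: break
im=grab_frame("wrist"); cv2.imwrite("pics/e.png",im[:,:,::-1])
im=grab_frame("top"); cv2.imwrite("pics/et.png",cv2.resize(im[190:280,240:400,::-1],None,fx=5,fy=5,interpolation=cv2.INTER_CUBIC))
```

```text
start None 11.3 [-0.     -0.0324  0.0222] F [ 0.29  0.56 -0.35]
-0.0365 False 11.84 [ 0.0004 -0.036   0.0221] F [0.55 4.27 0.86]
-0.04 False 12.31 [ 0.0001 -0.0401  0.022 ] F [0.79 3.95 1.13]
-0.0425 False 12.7 [ 0.0001 -0.0425  0.022 ] F [0.9  4.07 1.6 ]
-0.045 False 13.09 [ 0.0001 -0.0445  0.022 ] F [-0.16  6.4   2.05]
```

View pics/e.png

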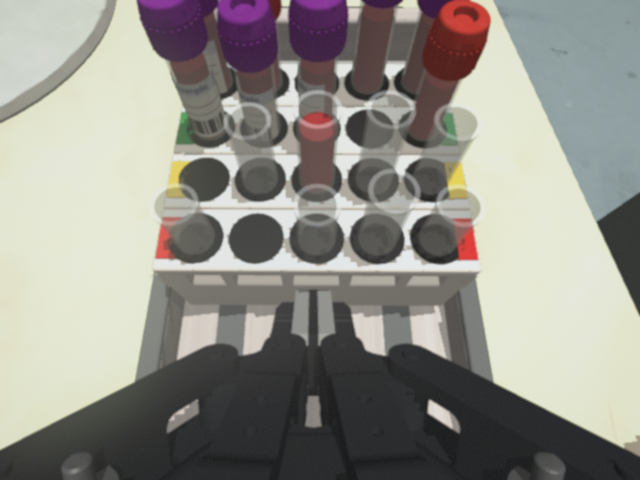

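View pics/et.png

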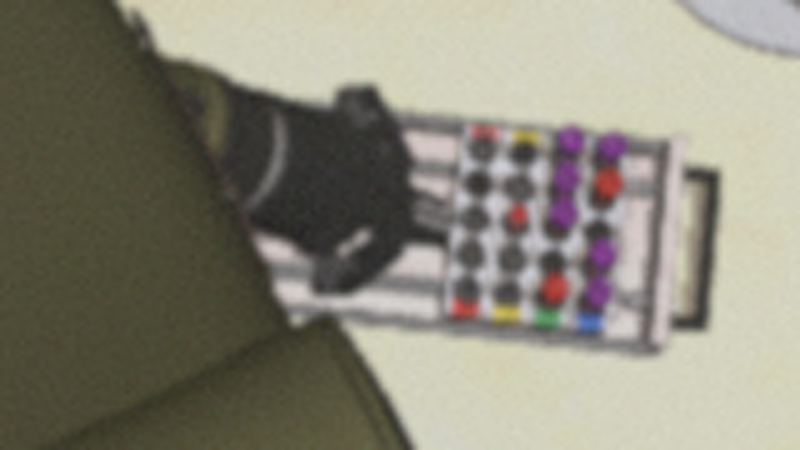

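Run:
```python
from cell import *
from h import *
def rep(tag,s=None):
    F=[]
    for i in range(5):
        hold(.02); o=observe(); F.append(o['force'])
    f=np.mean(F,0); print(tag,s,round(o['t'],2),np.round(rel(o),4),"F",np.round([f@TX,f@TY,f[2]],2))
rep("start")
for d in (-.0462,-.0474,-.0486):
    s=servo_line(P(d,.022),None,vel=.012,f_stop=10); rep(d,s)
    if s: break
im=grab_frame("wrist"); cv2.imwrite("pics/f.png",im[:,:,::-1])
cv2.imwrite("pics/f1.png",cv2.resize(im[0:340,140:500,::-1],None,fx=1.7,fy=1.7,interpolation=cv2.INTER_CUBIC))
```

```text
start None 13.28 [ 0.0001 -0.0445  0.022 ] F [-0.04  6.34  1.91]
-0.0462 False 13.61 [ 0.0001 -0.0455  0.022 ] F [-0.06  7.59  2.4 ]
-0.0474 False 13.94 [ 0.0001 -0.0466  0.022 ] F [-0.66  7.66  3.02]
-0.0486 False 14.28 [ 0.0001 -0.0476  0.022 ] F [-0.33  8.23  3.31]
```

View pics/f1.png

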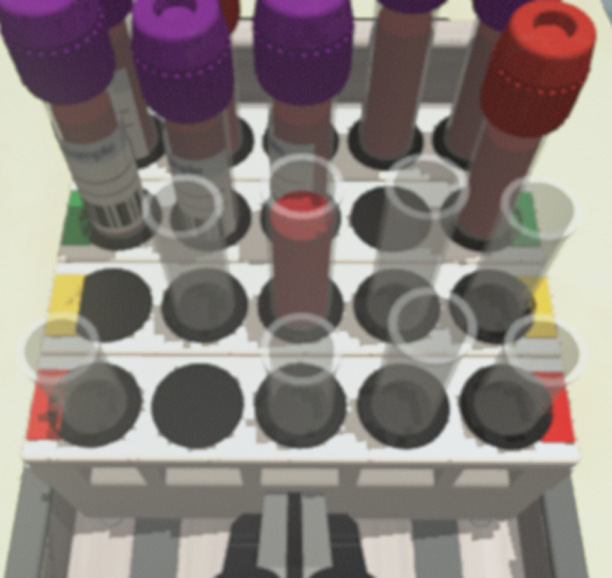

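Run:
```python
from cell import *
from h import *
im=cv2.imread("pics/f.png")
cv2.imwrite("pics/f2.png",cv2.resize(im[0:80,290:450],None,fx=5,fy=5,interpolation=cv2.INTER_CUBIC))
im=cv2.imread("pics/d.png")
cv2.imwrite("pics/d2.png",cv2.resize(im[0:80,290:450],None,fx=5,fy=5,interpolation=cv2.INTER_CUBIC))
```

```text
(no output)
```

View pics/f2.png

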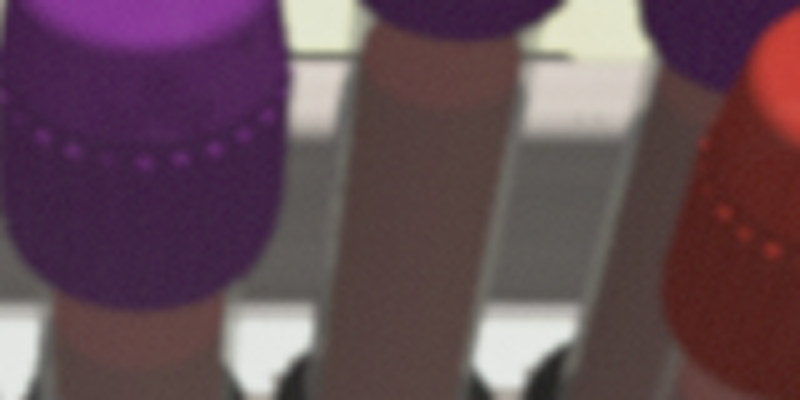

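View pics/d2.png

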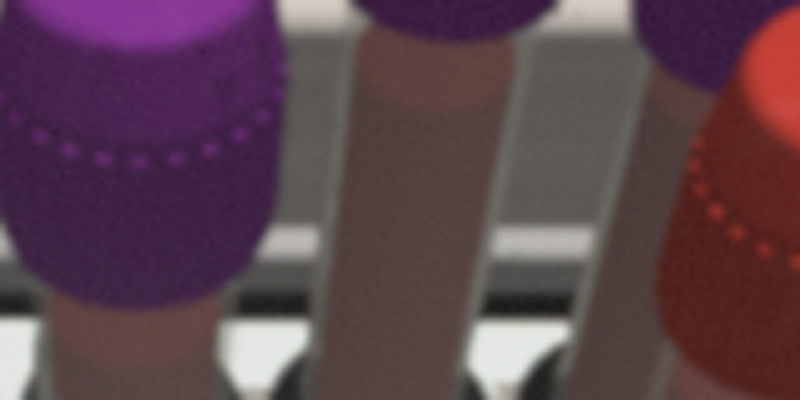

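Run:
```python
from cell import *
from h import *
c=camera_model("wrist"); o=observe(); print(rel(o),o['t'])
for n,p,z in [("wall",(398,27.2),.054),("rack back",(398,271.2),.052),("rack back bot",(398,303),.006),("front edge r1",(398,64),.052),("front",(398,60),.052)]:
    print(n,((ray(c,p,z)-BACK)@TY).round(4))
# same for picture d: shift camera by TCP difference
dd=-.0325-rel(o)[1]
for n,p,z in [("wall d",(398,5.8),.054),("plate front top",(398,51.5),.05),("plate back top",(398,45.5),.05),("rack front d",(398,63.5),.052),("rack back d",(398,271.2),.052)]:
    print(n,((ray(c,p,z)-BACK)@TY+dd).round(4))
# b_wrist wall: 
print("wall b",((np.array([0.5132,-0.0812,0])-BACK)@TY),"bumper b",((np.array([0.5148,-0.0539,0])-BACK)@TY))
```

```text
(np.float64(9.480321789719029e-05), np.float64(-0.047617321253161114), np.float64(0.02202176701861823)) 14.325
wall -0.1697
rack back -0.0544
rack back bot -0.0557
front edge r1 -0.1493
front -0.1517
wall d -0.1689
plate front top -0.1441
plate back top -0.1478
rack front d -0.1345
rack back d -0.0393
wall b -0.17164066994477126 bumper b -0.14434617556796195
```

Run:
```python
from cell import *
from h import *
def rep(tag,s=None):
    F=[]
    for i in range(5):
        hold(.02); o=observe(); F.append(o['force'])
    f=np.mean(F,0); print(tag,s,round(o['t'],2),np.round(rel(o),4),"F",np.round([f@TX,f@TY,f[2]],2))
for d in (-.0500,):
    s=servo_line(P(d,.022),None,vel=.012,f_stop=6); rep(d,s)
hold(.2)
for d in (-.0475,-.0455,-.040,-.0):
    servo_line(P(d,.022),None,vel=.015 if d<-.03 else .05); rep(d)
im=grab_frame("wrist"); cv2.imwrite("pics/g.png",im[:,:,::-1])
for n in ("catch_nose","rack_4_back"): print([(x['p'],x['pixel']) for x in tip_of("wrist",n)],[(x['p'],x['bbox']) for x in look_for("wrist",n)])
```

```text
-0.05 False 14.68 [ 0.0001 -0.0489  0.022 ] F [-1.04  8.8   3.45]
-0.0475 None 15.28 [-0.0005 -0.0482  0.0218] F [ 0.1   0.   -0.14]
-0.0455 None 15.64 [-0.     -0.0455  0.022 ] F [-0.08 -0.05 -0.17]
-0.04 None 16.24 [-0.    -0.04   0.022] F [0.14 0.2  0.2 ]
-0.0 None 17.27 [-0.0001 -0.0003  0.022 ] F [-0.06 -0.23  0.02]
[(0.74, [314.3, 212.0])] [(0.56, [290.7, 209.2, 337.2, 253.9])]
[(0.92, [317.9, 187.4])] [(0.86, [171.6, 49.3, 460.2, 210.2])]
```

View pics/g.png

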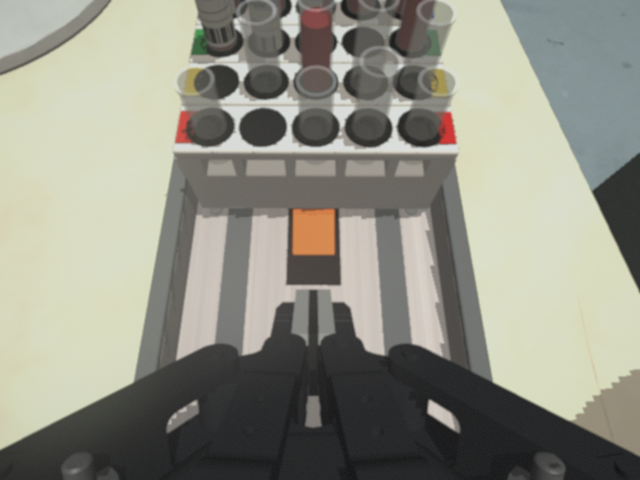

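Run:
```python
from cell import *
from h import *
im=cv2.imread("pics/g.png")
cv2.imwrite("pics/g1.png",cv2.resize(im[190:295,260:370],None,fx=7,fy=5.5,interpolation=cv2.INTER_CUBIC))
c=camera_model("wrist")
f=lambda p,z: ((ray(c,p,z)-BACK)@TY).round(4)
print("orange rear end",f((314,255),.006),"slot rear",f((314,285),.006),"rack bottom",f((250,208.5),.006),"nose as up",f((314,209.5),.012),"nose flush",f((314,209.5),.006),"rack top",f((250,152),.052))
```

```text
orange rear end -0.0313 slot rear -0.0166 rack bottom -0.056 nose as up -0.0522 nose flush -0.0554 rack top -0.0555
```

View pics/g1.png

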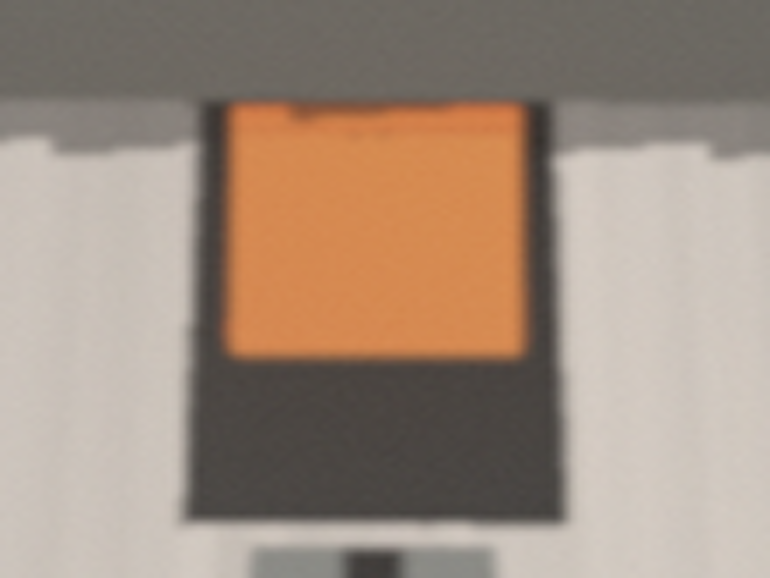

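Run:
```python
from cell import *
from h import *
servo_line(P(.02,.03),None,vel=.08)
servo_line(P(-.02,.16),None,vel=.12); hold(.15)
o=observe(); print(o['t'],rel(o),o['force'])
im=grab_frame("wrist"); cv2.imwrite("pics/h.png",im[:,:,::-1])
c=camera_model("wrist"); np.save("hc.npy",np.r_[c['rvec'],c['tvec']])
im=grab_frame("scene"); cv2.imwrite("pics/hs.png",cv2.resize(im[150:320,220:440,::-1],None,fx=3.5,fy=3.5,interpolation=cv2.INTER_CUBIC))
for z in (.006,.012):
    print(z,proj(c,np.array([P(d,z) for d in (-.0313,-.0519,-.0555)])).round(1).tolist())
```

```text
19.375 (np.float64(-0.0003245737379804437), np.float64(-0.02001942597329283), np.float64(0.1592638864409126)) [-0.16779063  0.36499851  0.34484801]
0.006 [[312.6, 345.9], [312.6, 319.2], [312.6, 314.7]]
0.012 [[312.6, 344.6], [312.6, 317.5], [312.6, 312.9]]
```

View pics/h.png

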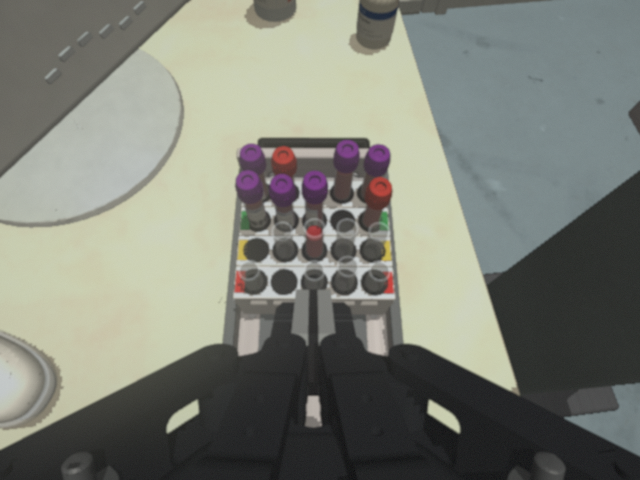

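View pics/hs.png

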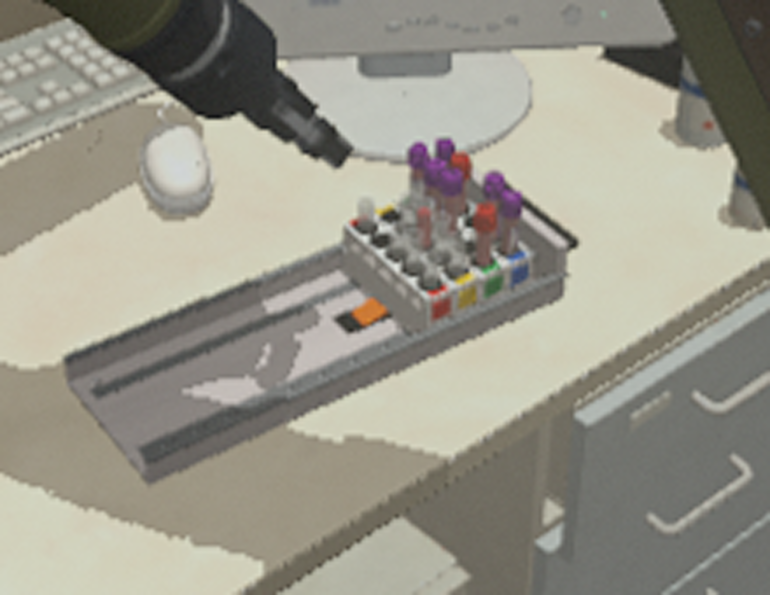

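Run:
```python
from cell import *
from h import *
r=pose_rot(PSI,np.radians(8))[1]
servo_line(P(.04,.15),list(r),vel=.1); hold(.15)
o=observe(); print(o['t'],rel(o))
im=grab_frame("wrist"); cv2.imwrite("pics/i.png",im[:,:,::-1])
c=camera_model("wrist")
for z in (.006,.012):
    print(z,proj(c,np.array([P(d,z) for d in (-.0166,-.0313,-.0519,-.0555)])).round(1).tolist())
p=proj(c,np.array(P(-.045,.006)))[0].astype(int); print(p)
cv2.imwrite("pics/i1.png",cv2.resize(im[max(p[1]-45,0):p[1]+55,p[0]-60:p[0]+60,::-1],None,fx=6,fy=6,interpolation=cv2.INTER_CUBIC))
```

```text
20.3833 (np.float64(-0.00023730620682852616), np.float64(0.040455080688715964), np.float64(0.14943743777503973))
0.006 [[312.6, 176.5], [312.7, 156.3], [312.7, 127.5], [312.7, 122.4]]
0.012 [[312.6, 176.3], [312.7, 155.7], [312.7, 126.2], [312.7, 121.0]]
[312 137]
```

View pics/i1.png

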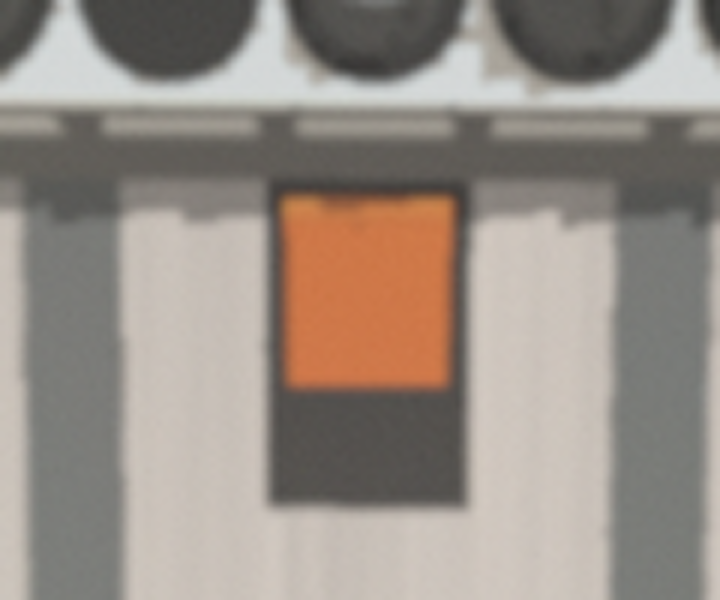

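View pics/i.png

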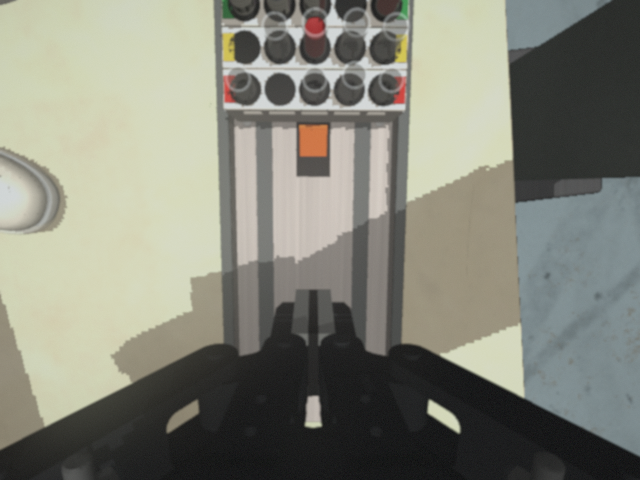

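Run:
```python
from cell import *
print(observe()['t'],observe()['force']); print(sign_off())
```

```text
20.4333 [ 0.30612781 -0.09711526 -0.0965163 ]
the job is handed in; nothing more can be done
None
```

The row is pushed home against the bumper and the orange catch is up behind the last rack. I handed the job in at 20.4 s.

**What I did:** I closed the fingers and leaned the tool back 40°. I pushed at mid-width on the red-tagged rack's back, about 28 mm above the desk, moving it about 55 mm at 12–30 mm/s. Then I backed straight off along the lane and lifted clear.

**Last checks:**
- **Force:** it read about 4 N while sliding and rose to 8.8 N at the end. After I drew back, the reading was about zero, so nothing is being touched.
- **Catch:** the near-vertical wrist picture shows the orange ramp wider at the nose, with a dark gap of about 2–3 mm between nose and rack. The catch is therefore up and clear of the rack.
- **Row:** it stands straight between the rails, with the tubes upright. I did not check the bottles, dish and marker one by one afterwards.

**Disagreements:**
- **Bumper travel:** at the last point I checked, before a final 1.3 mm of push, the force rise suggested about 4–5 mm and the pictures about 5–8 mm. Either is enough for the catch.
- **Resting place:** the row has not slid back onto the nose; it seems held by friction, about 3 mm past it.
- **First look at the catch:** the first low picture was ambiguous about whether the catch was up, so I took the steeper one.

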